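# Rack the brass stem and latch the keeper bar

## Robot

A 6-joint arm with a two-finger parallel gripper is mounted at the origin on the work surface. World frame = base frame: x ahead of the robot, y to its left, z up, the work surface at z = 0. Lengths are in m, angles in rad, forces in N, time in s.
With the tool pointing down it reaches from about 0.225 to 0.875 m from the base axis. Payload 3.4 kg.
Tool frame: the origin (TCP) lies midway between the tips of the shut fingers; the grasp point (between the pads) lies 19 mm behind it (manip.grip_point_offset is the distance from the TCP to the grasp point, in m); x points along the fingers, y is the direction in which the jaws open and shut, and the axes are right-handed (so a half turn about x gives the same grasp; the last joint's range is limited). The gripper opens to 85 mm and grips with 20 to 120 N. Pads are 22 mm wide; open, the fingers measure 114 mm over their backs; the gripper's body (76 mm by 85 mm) begins 54 mm behind the grasp point. The pads swing forward as they close: fully open they stand 13 mm farther back than shut.
Start: joints at [1.172, 0.276, 1.505, -0, 1.361, -0.121], TCP at [0.158, 0.553, 0.231] pointing down, gripper open.
Joint ranges: [-2.89, 2.89], [-0.75, 2.08], [0.22, 2.7], [-1.18, 4.32], [0.11, 2.71], [-2.7, 2.7]. Speed limits (rad/s): [2.57, 2.57, 3.14, 3.14, 3.14, 3.14].

## Interface

Orientations are given as a unit quaternion [w, x, y, z].
In Python, from rig import manip gives the robot as it stands.
- The arm moves only by the shell command python3 -m crank 'ROWS' [FORCE]. ROWS is a JSON object of lists of equal length, an entry for each row: "grip": the opening, from 0 (shut) to 1 (fully open); "slide": the shift along the world's x, y, z in cm, a list of three; "roll": the turn about the world's z in degrees. In form: {"grip": [grip, ...], "slide": [[dx, dy, dz], ...], "roll": [roll, ...]}. A call has 1 to 20 rows; each row is the pose to reach, as a shift and turn from the pose commanded when the call began; what a row does not reach only later rows make up. A row lasts 1/10 s, in which the tool goes at most 50 mm and 8.59 degrees, less where a joint would pass 70% of its speed; a pose out of reach is approached as far as the arm can. A call with a gripper value outside its range is refused whole. The fingers move at their own pace and stop on an object; FORCE is the grip in N (left out, the last holds). Time passes only in rows, so rows that repeat a pose let the fingers close. It gives the time, the measured TCP pose, the force and the opening at its end, in the units of the state.
- manip.get_state(): the state, without advancing time (a new reading comes with each control period).
- manip.get_image(name): name is "side" or "top" or "wrist"; returns a dict with "frame" (480x640x3 uint8, red, green, blue), "K" (3x3 intrinsics, pixels), "R" (3x3) and "t" (3): a world point X has camera coordinates R X + t. Camera axes: x right, y down, z forward; pixel columns grow to the right and rows downward; lengths in m; the calibration is good to about 2 mm. A picture is of the moment at which its call begins. There is no depth.
- manip.sign_off(): hands the job in, once; it reports no verdict.
The state is a dict: "clock": time; "qpos": joint angles; "qd": joint speeds; "effort": joint torques, N m; "position": TCP position; "ee_rot": TCP orientation; "contact_force": force on the tool from outside, world axes, zero at the start; "moment": the same for the moment, N m; "width": finger opening in m.
Only numpy, scipy, OpenCV 4.12 (cv2) and the standard library are available. Lean on these libraries where they do the work, as an engineer would, in place of code of your own. Each camera call takes 0.05 s, during which the arm holds its last target. There are 200 camera calls.

## Task

Lay the loose long brass stem, the twin of the one already racked, into the empty pair of V rests so that it is seated in both. Then swing the rack's keeper bar shut over the two stems until it snaps into its catch. Leave the short stem and the other things on the bench where they are.

Things in the scene. Friction and masses are not known exactly. Their poses are not given: they have to be found in the camera images.
- rack: rack fixed on the 3 mm felt mat: plywood base 250 x 120 x 12 mm, two pairs of open aluminium V rests, steel keeper bar, hinge post at the +x end, catch block at the -x end. Origin on the centre line under the base; x from catch to hinge, z up. A stem lies along y across a pair: rests at y = +42 and -42 mm, 12 mm thick, mouth 44 mm wide, top 71 mm up; between them only the base
- near_rest (a point): where the middle of a stem's axis lies when seated in the pair of V rests next to the catch block (empty at the start): rack x = -35 mm, y = 0, 60 mm above the rack's origin. Axes as the rack's
- far_rest (a point): the same for the pair next to the hinge post (holds racked_stem): rack x = +30 mm, y = 0, 60 mm up
- keeper (a joint): keeper bar on its upright hinge: 0 = shut over both stems along the centre line, nose in the catch block; positive = open, counter-clockwise from above (free end to the rack's -y side), to 1.6. Stays where left. A sprung pin in the catch resists (about 6 N) from 0.10; past 0.035 it snaps the bar to 0. Bar 18 mm wide, 77 to 93 mm above the rack's origin
- keeper_handle (a point): middle height of the upright black peg on the keeper bar (18 mm diameter, standing from 93 to 139 mm above the rack's origin; this point at 119 mm), 150 mm from the hinge axis; moves with the bar
- keeper_hinge (a point): hinge axis of the keeper bar, at rack x = +85 mm, y = 0, 85 mm above the rack's origin
- long_stem: the loose long brass stem lying on the mat, the twin of racked_stem: 182 mm long, round shaft 16 mm diameter and 130 mm long between two square end blocks (22 x 22 x 26 mm). Origin at its middle on the axis (11 mm above the mat as it lies), x along its length; either way round is the same
- racked_stem: the identical long brass stem already lying in the far V rests; origin and axes as long_stem
- short_stem: the short brass stem: same round 16 mm shaft and square end blocks, but only 102 mm long overall; does not belong in the rack. Origin at its middle, x along its length
- screwdriver: black-handled screwdriver, 200 mm, lying on the mat
- wrench: steel wrench, 200 mm, lying on the mat
- cup: small open brass cup, 64 mm across, 55 mm tall; origin under its base
- jar: amber glass jar with steel lid, 70 mm across, 90 mm tall; origin under its base
- hammer: wooden-handled hammer, 260 mm, lying on the mat
- wood_block: pale wooden block, 70 x 90 x 45 mm; origin under its base
Things that resemble listed ones, but are neither listed nor needed, are in the scene too. What is shaped like the long_stem but orange is not meant.

How it is judged:
On the way, in this order (a step that is already met when the one before it is completed fails the run):
1. the long stem is seated in the empty V rests while the keeper bar is open (x of long_stem in the frame of near_rest between -0.007 and 0.007 m and y of long_stem in the frame of near_rest between -0.02 and 0.02 m and z of long_stem in the frame of near_rest between -0.006 and 0.006 m and angle between the x axis of long_stem and the y axis of rack, either way round below 0.1 rad and value of joint keeper above 0.2 rad), for 0.2 s.
2. the keeper bar is shut in its detent (value of joint keeper below 0.025 rad), for 0.2 s.
At the end, for the whole second after the job is handed in: Both long stems lie at rest in their V rests (middle within 7 mm across and 20 mm along the rest, height within 6 mm, aligned within 0.1 rad) and the keeper bar is in its detent, within 0.025 rad of shut (x of long_stem in the frame of near_rest between -0.007 and 0.007 m and y of long_stem in the frame of near_rest between -0.02 and 0.02 m and z of long_stem in the frame of near_rest between -0.006 and 0.006 m and angle between the x axis of each of long_stem, racked_stem and the y axis of rack, either way round below 0.1 rad and x of racked_stem in the frame of far_rest between -0.007 and 0.007 m and y of racked_stem in the frame of far_rest between -0.02 and 0.02 m and z of racked_stem in the frame of far_rest between -0.006 and 0.006 m and value of joint keeper below 0.025 rad and linear speed of each of long_stem, racked_stem below 0.02 m/s); the robot touches nothing.
It fails at once if the short stem, a tool or another bystander is moved more than 30 mm (distance of any of short_stem, screwdriver, wrench, cup, jar, hammer, wood_block from where it was at the start of the episode above 0.03 m).
It also fails if it takes over 48 s, if anything falls off the work surface, if the arm or the gripper's body presses on something with over 40 N, if the wrist force passes 120 N, or if a joint passes its speed limit or range.

## Working session

There is one attempt and no reset: what is moved stays moved. The work goes in short steps, Python scripts to look and compute and a shell command to move; the robot and the scene stay as the last step left them, time stands still between calls to the robot, and variables do not carry over. Pictures are saved under pics/ and viewed, on a budget of 13 in all, crops included, one or two more only if the job needs it, and the job is handed in when it is done.

```bash
mkdir -p pics; ls
cat > h.py <<'E'
from rig import manip
import numpy as np, cv2
def shot(n,f):
    d=manip.get_image(n); cv2.imwrite(f'pics/{f}.png',d['frame'][:,:,::-1]); np.savez(f'pics/{f}.npz',K=d['K'],R=d['R'],t=d['t']); return d
def load(f):
    z=np.load(f'pics/{f}.npz'); return dict(K=z['K'],R=z['R'],t=z['t'],frame=cv2.imread(f'pics/{f}.png')[:,:,::-1])
def ray(d,u,v):
    K,R,t=[np.array(d[k],float) for k in 'KRt']
    return -R.T@t, R.T@np.linalg.inv(K)@np.array([u,v,1.])
def onz(d,u,v,z):
    c,r=ray(d,u,v); return c+r*(z-c[2])/r[2]
def proj(d,X):
    p=np.array(d['K'])@(np.array(d['R'])@np.array(X,float)+np.array(d['t'])); return p[:2]/p[2]
def tri(d1,p1,d2,p2):
    c1,r1=ray(d1,*p1); c2,r2=ray(d2,*p2)
    s=np.linalg.lstsq(np.c_[r1,-r2],c2-c1,rcond=None)[0]
    a,b=c1+r1*s[0],c2+r2*s[1]; return (a+b)/2, np.linalg.norm(a-b)
E
python3 - <<'E'
from h import *
for n in ('top','side'):
    d=shot(n,n+'0'); print(n,ray(d,320,240),d['K'][0])
print(manip.get_state())
E
```

```text
pics
top (array([0.29037596, 0.08760858, 1.23840767]), array([ 0.21798449, -0.00266388, -0.97610306])) [470.99919313   0.         322.78522296]
side (array([-0.04378829, -0.78143659,  1.18558664]), array([ 0.38069813,  0.59146015, -0.71108385])) [520.6879437    0.         330.27702697]
{'clock': 0.1, 'qpos': array([ 1.17197471e+00,  2.76533640e-01,  1.50599503e+00, -6.14714183e-06,
        1.36070440e+00, -1.21013276e-01]), 'qd': array([ 0.000368  , -0.00113698, -0.00300252,  0.0013114 ,  0.00090098,
        0.00074381]), 'effort': array([ 2.34574676e-03, -4.17701375e+01, -2.46405065e+01, -3.87772673e-05,
        5.62395144e-03,  4.86076510e-05]), 'position': array([0.15752531, 0.55251697, 0.23052972]), 'ee_rot': array([ 0.70014898,  0.09734301,  0.70044298, -0.0984651 ]), 'contact_force': array([ 1.13329803,  0.03241139, -0.12913549]), 'moment': array([-0.00327289,  0.03039394, -0.00257559]), 'width': 0.0853662407694284}
```

View pics/top0.png

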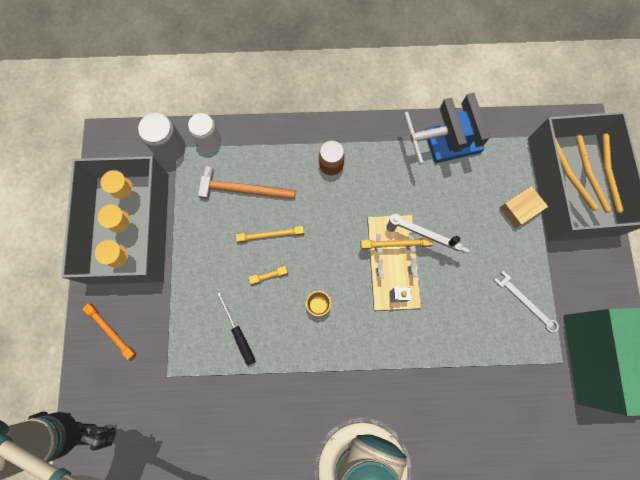

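View pics/side0.png

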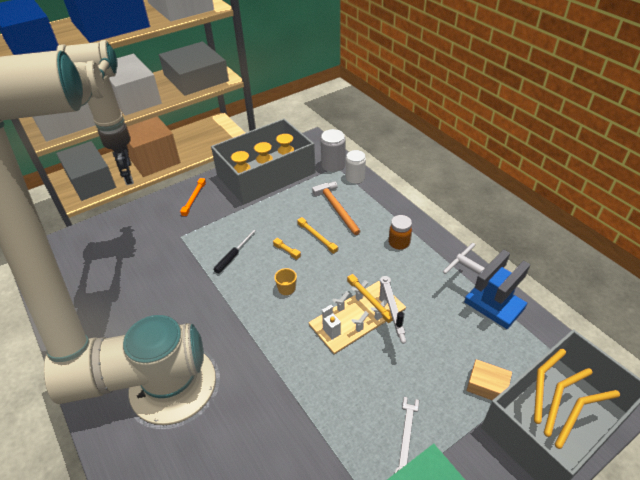

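The top view shows the long stem at about (270,235), the short stem at (268,275), the rack at (395,262), the keeper peg at (455,241), the hinge at (395,220) and the catch at (402,295). The side view agrees: long stem (318,235), rack (357,315), peg (400,320).

Run:
```python
from h import *
for f in ('top0','side0'):
    d=load(f); hsv=cv2.cvtColor(np.ascontiguousarray(d['frame']),cv2.COLOR_RGB2HSV)
    m=cv2.inRange(hsv,(14,150,90),(28,255,255))
    n,l,st,ce=cv2.connectedComponentsWithStats(m)
    for i in range(1,n):
        if st[i,4]>60:
            c=cv2.minAreaRect(np.argwhere(l==i)[:,::-1].astype(np.float32)); 
            b=cv2.boxPoints(c); w=[onz(d,*p,0.014)[:2].round(3) for p in b]
            print(f,i,st[i],np.round(c[0],1),np.round(c[1],1),round(c[2],1),onz(d,*c[0],.014).round(4))
    x,y,w,h=(355,205,120,115) if f=='top0' else (265,180,150,180)
    k=6 if f=='top0' else 3
    cv2.imwrite(f'pics/{f}c.png',cv2.resize(d['frame'][y:y+h,x:x+w,::-1],None,fx=k if k==6 else 3.3,fy=k*.86 if 0 else (k if k==6 else 3.3),interpolation=cv2.INTER_CUBIC)[:600])
```

```text
top0 1 [577 135  33  77 441] [591.1 173.7] [81.   8.7] 68.3 [ 0.7258 -0.6692  0.014 ]
top0 2 [603 134  20  79 478] [610.6 173.3] [79.6  9.4] 79.1 [ 0.7254 -0.7231  0.014 ]
top0 3 [558 145  40  65 357] [574.4 178.5] [74.1  8.1] 57.7 [ 0.7136 -0.6208  0.014 ]
top0 9 [102 171  30  27 579] [116. 184.] [29.7 22.6] 45.0 [0.7397 0.6378 0.014 ]
top0 10 [211 182  31   6  81] [226.  184.4] [30.1  3.7] 5.7 [0.7283 0.3367 0.014 ]
top0 11 [242 185  25   6  63] [254.  187.7] [23.9  3.4] 6.3 [0.7163 0.2599 0.014 ]
top0 15 [ 99 205  31  27 570] [113.8 217.9] [30.9 22.1] 29.1 [0.6434 0.637  0.014 ]
top0 17 [237 228  67  14 238] [269.8 234. ] [ 6.4 66.9] 82.8 [0.5848 0.2177 0.014 ]
top0 19 [362 238  70  11 291] [396.4 242.6] [ 7.8 69.2] 87.4 [ 0.5499 -0.1187  0.014 ]
top0 20 [ 96 241  31  26 585] [111.2 253.6] [30.4 23.3] 26.6 [0.5456 0.6371 0.014 ]
top0 24 [251 269  36  15 116] [267.6 275.1] [ 6.9 36.4] 73.5 [0.4745 0.2242 0.014 ]
top0 28 [307 292  24  23 253] [318.5 303. ] [22. 23.] 90.0 [0.3975 0.0936 0.014 ]
top0 29 [ 83 304  50  56 373] [107.5 331.1] [67.7  8.6] 48.3 [0.3448 0.6323 0.014 ]
side0 
[... 4147 characters left out ...]
0 1161 [298 218  39  35 253] [317.  234.5] [49.   7.5] 40.0 [0.5896 0.2191 0.014 ]
side0 1176 [390 228  21  11 100] [399.9 233.1] [20.5  8.3] 6.0 [0.8078 0.0686 0.014 ]
side0 1193 [273 238  27  21 185] [286.3 248. ] [30.   7.9] 31.8 [0.4785 0.2259 0.014 ]
side0 1214 [275 269  21  26 430] [285.  281.5] [25. 20.] 90.0 [0.4035 0.112  0.014 ]
side0 1217 [348 274  44  48 374] [370.  297.5] [61.5  8.5] 45.8 [ 0.5687 -0.0806  0.014 ]
side0 1219 [534 349  32  75 583] [543.2 383.3] [20.1 78.1] 20.2 [ 0.7489 -0.5416  0.014 ]
side0 1220 [544 368  49  69 620] [561.5 397.5] [22.5 79.6] 33.7 [ 0.754  -0.5919  0.014 ]
side0 1221 [555 390  65  58 675] [581.4 412.3] [24.5 82.9] 48.2 [ 0.7608 -0.6432  0.014 ]
```

View pics/top0c.png

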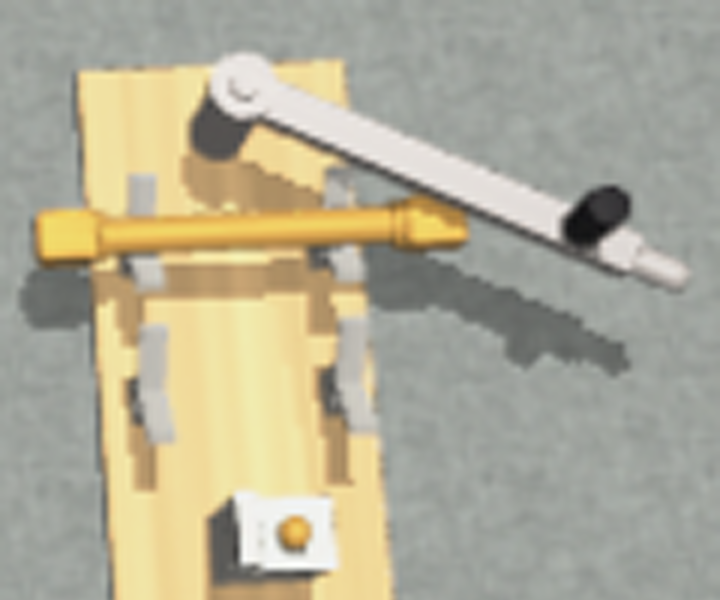

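View pics/side0c.png

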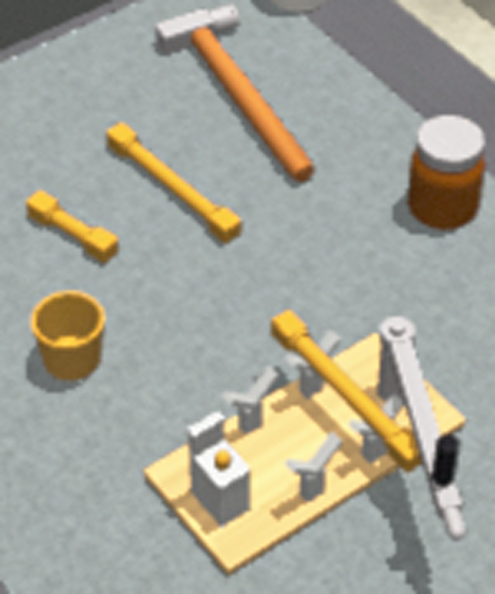

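The crops show the bar at roughly 65° open, its peg clear of the near rests, and nothing in the way above the near pair. Next I'll measure the rack, the peg and the stem.

Run:
```python
from h import *
T,S=load('top0'),load('side0')
# base outline via wood mask
for d,f,box in ((T,'top',(350,200,90,120)),(S,'side',(300,270,120,90))):
    x,y,w,h=box; im=np.ascontiguousarray(d['frame'][y:y+h,x:x+w]); hsv=cv2.cvtColor(im,cv2.COLOR_RGB2HSV)
    m=cv2.inRange(hsv,(10,60,60),(30,255,255)); m=cv2.morphologyEx(m,cv2.MORPH_OPEN,np.ones((3,3)))
    c=max(cv2.findContours(m,0,2)[0],key=cv2.contourArea); hull=cv2.convexHull(c)[:,0]+[x,y]
    print(f,cv2.approxPolyDP(hull,3,True)[:,0].tolist())
# hand-read points (crop->full)
tc=lambda u,v:(355+u/6,205+v/6); sc=lambda u,v:(265+u/3.3,180+v/3.3)
P={'baseTL(+x+y)':((78,72),(382,333)),'baseTR':((343,60),(465,415)),
 'hingecap':((243,85),(398,326)),'pegtop':((610,203),(447,440)),'pin':((295,532),(223,459)),
 'bartip':((682,278),(456,530))}
for k,(a,b) in P.items():
    X,e=tri(T,tc(*a),S,sc(*b)); print(k,X.round(4),round(e,4))
for z,n,a in ((.015,'base-xTL',(78,72)),(.015,'baseTR',(343,60))): print(n,onz(T,*tc(*a),z).round(4))
for a in ((148,473),(232,572),(465,415),(382,333)): print('side base z.015',onz(S,*sc(*a),.015).round(4))
# V rests tops z=.074 : ends of the two near-rest plates and far
for a in ((152,325),(155,440),(355,320),(360,430)): print('Vnear',onz(T,*tc(*a),.074).round(4))
print('racked top',onz(T,396.4,242.6,.063),'side',onz(S,370,297.5,.063))
# long stem end points
for d,f,i in ((T,'t',(230,222,80,26)),(S,'s',(294,214,48,44))):
    x,y,w,h=i; hsv=cv2.cvtColor(np.ascontiguousarray(d['frame'][y:y+h,x:x+w]),cv2.COLOR_RGB2HSV)
    m=cv2.inRange(hsv,(12,120,60),(30,255,255)); p=np.argwhere(m)[:,::-1]+[x,y]
    W=np.array([onz(d,*q,.014)[:2] for q in p]); r=cv2.minAreaRect(W.astype(np.float32)*1000); 
    v=cv2.fitLine(W.astype(np.float32),cv2.DIST_L2,0,1e-4,1e-4).ravel(); print(f,len(p),r,np.degrees(np.arctan2(v[1],v[0])))
from scipy.spatial.transform import Rotation as Ro
q=manip.get_state()['ee_rot']; print(Ro.from_quat(np.r_[q[1:],q[0]]).as_matrix().round(3))
```

```text
top [[368, 217], [389, 216], [432, 240], [420, 307], [374, 309], [361, 248]]
side [[379, 281], [392, 320], [333, 353], [309, 322], [347, 276]]
baseTL(+x+y) [ 0.6278 -0.0491  0.0132] 0.0097
baseTR [ 0.6249 -0.166   0.0217] 0.0052
hingecap [ 0.5939 -0.107   0.1022] 0.0058
pegtop [ 0.5282 -0.2413  0.1455] 0.0038
pin [ 0.4094 -0.1184  0.0799] 0.0045
bartip [ 0.5064 -0.2827  0.0962] 0.0043
base-xTL [ 0.6227 -0.047   0.015 ]
baseTR [ 0.6242 -0.1663  0.015 ]
side base z.015 [ 0.3799 -0.0555  0.015 ]
side base z.015 [ 0.3812 -0.173   0.015 ]
side base z.015 [ 0.6316 -0.163   0.015 ]
side base z.015 [ 0.6319 -0.0512  0.015 ]
Vnear [ 0.4961 -0.0652  0.074 ]
Vnear [ 0.4478 -0.0635  0.074 ]
Vnear [ 0.4953 -0.1503  0.074 ]
Vnear [ 0.4491 -0.1487  0.074 ]
racked top [ 0.53950986 -0.11037653  0.063     ] side [ 0.54315565 -0.10989349  0.063     ]
t 434 ((585.8497314453125, 218.36050415039062), (22.927547454833984, 180.8213348388672), 5.404392242431641) -84.58364
s 332 ((591.9610595703125, 216.7447509765625), (199.6262969970703, 141.4246368408203), 52.10578155517578) 83.10865
[[-0.001  0.274  0.962]
 [-0.002  0.962 -0.274]
 [-1.    -0.002 -0.   ]]
```

```bash
python3 -m crank '{"grip":[1,1,1,1,1,1,1,1,1,1,1,1,1,1,1,1,1,1,1],"slide":[[30,-65,12],[30,-65,12],[30,-65,12],[30,-65,12],[30,-65,12],[30,-65,12],[30,-65,12],[30,-65,12],[30,-65,12],[30,-65,12],[30,-65,12],[30,-65,12],[30,-65,12],[30,-65,12],[30,-65,12],[30,-65,12],[30,-65,12],[30,-65,12],[30,-65,12]],"roll":[-72,-72,-72,-72,-72,-72,-72,-72,-72,-72,-72,-72,-72,-72,-72,-72,-72,-72,-72]}' 60
python3 - <<'E'
from h import *
d=shot('wrist','w1'); print(ray(d,320,240),d['K'][0],manip.get_state()['position'])
E
```

```text
clock: 2.0
position: [0.457, -0.0957, 0.3513]
ee_rot: [0.509, 0.49, 0.51, -0.49]
contact_force: [-0.0, 0.3, -0.1]
width: 0.0853
(array([ 0.45363565, -0.02803856,  0.49404507]), array([ 0.00170108, -0.25741935, -0.9663951 ])) [346.62984223   0.         322.6952953 ] [ 0.4571568  -0.09577241  0.35139618]
```

View pics/w1.png

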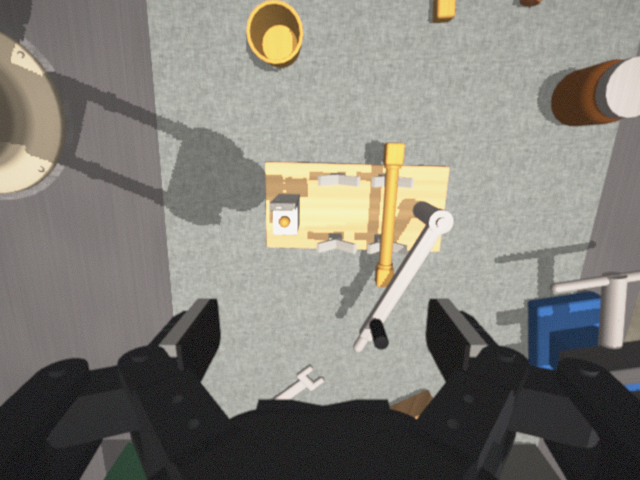

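The wrist view shows the rack base corners at (265,163), (449,167), (267,248) and (440,252). The near rests are at (338,180) and (336,245), the hinge at (441,222), the peg at (379,334) and the racked stem runs (395,150) to (384,280).

Run:
```python
from h import *
d=load('w1'); T=load('top0')
im=np.ascontiguousarray(d['frame']); hsv=cv2.cvtColor(im,cv2.COLOR_RGB2HSV)
cv2.imwrite('pics/w1c.png',cv2.resize(im[130:360,250:465,::-1],None,fx=2.6,fy=2.6,interpolation=cv2.INTER_CUBIC))
for n,p in (('--',(267,248)),('-+',(265,163)),('++',(449,167)),('+-',(440,252))): print('base',n,onz(d,*p,.015).round(4))
print('hinge',onz(d,441,222,.098).round(4))
# brass stem
m=cv2.inRange(hsv,(18,170,90),(30,255,255)); m[:, :370]=0; m[:,420:]=0; m[:140]=0; m[300:]=0
n,l,st,c=cv2.connectedComponentsWithStats(m); i=1+st[1:,4].argmax(); p=np.argwhere(l==i)[:,::-1]
W=np.array([onz(d,*q,.063)[:2] for q in p],np.float32)*1000
print('racked',st[i],cv2.minAreaRect(W))
# grey V rests
g=cv2.inRange(hsv,(0,0,110),(180,40,255)); 
for b in ((310,170,52,20),(310,234,52,22),(366,170,50,20),(364,236,46,20)):
    x,y,w,h=b; q=np.argwhere(g[y:y+h,x:x+w])[:,::-1]+[x,y]
    print('V',len(q),q.min(0),q.max(0),onz(d,q[:,0].min()-.5,q[:,1].mean(),.074).round(4),onz(d,q[:,0].max()+.5,q[:,1].mean(),.074).round(4))
# peg top triangulate with top view
print(tri(d,(379,338),T,(456.7,238.8)))
print(tri(d,(441,222),T,(395.5,219.2)))
```

```text
base -- [ 0.3787 -0.1704  0.015 ]
base -+ [ 0.3766 -0.0512  0.015 ]
base ++ [ 0.625  -0.0471  0.015 ]
base +- [ 0.6283 -0.167   0.015 ]
hinge [ 0.5945 -0.1065  0.098 ]Traceback (most recent call last):
  File "<stdin>", line 9, in <module>
ValueError: attempt to get argmax of an empty sequence
```

View pics/w1c.png

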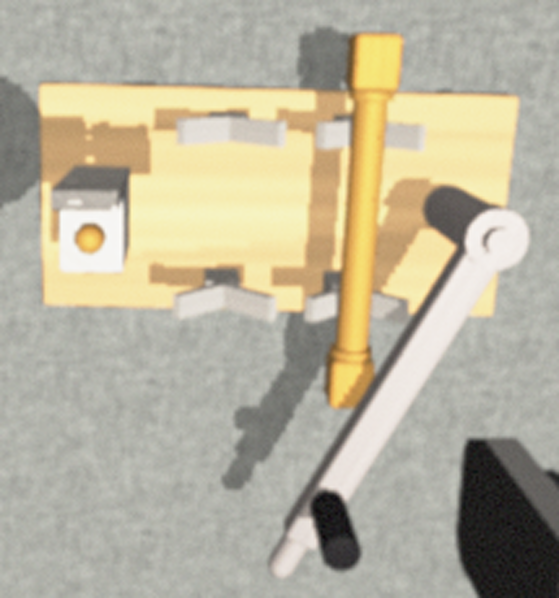

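Run:
```python
from h import *
d=load('w1'); c=lambda u,v:(250+(u+.5)/2.6-.5,130+(v+.5)/2.6-.5)
def P(n,u,v,z): print(n,onz(d,*c(u,v),z).round(4)[:2])
B=[onz(d,*c(u,v),.015)[:2] for u,v in ((40,83),(518,96),(495,317),(43,303))]; print(np.array(B).round(4)); 
r=cv2.minAreaRect((np.array(B)*1000).astype(np.float32)); print(r)
for n,u,v in (('V+y a',178,125),('V+y b',284,128),('V-y a',176,300),('V-y b',276,302),('F+y b',424,130),('F+y a',317,130)): P(n,u,v,.073)
P('rs1',371,95,.063);P('rs2',354,345,.063)
P('hinge',497,240,.099);P('pegtop',341,553,.142);P('pegbase',324,500,.096)
a=onz(d,*c(497,240),.099)[:2];b=onz(d,*c(341,553),.142)[:2];print(np.linalg.norm(a-b),np.degrees(np.arctan2(*(b-a)[::-1])))
```

```text
[[ 0.3767 -0.0494]
 [ 0.6248 -0.0466]
 [ 0.6283 -0.1664]
 [ 0.3776 -0.1678]]
((502.50390625, -107.38627624511719), (250.70851135253906, 119.88372802734375), 0.4135681688785553)
V+y a [ 0.4494 -0.0632]
V+y b [ 0.4983 -0.0627]
V-y a [ 0.4513 -0.1469]
V-y b [ 0.4999 -0.1461]
F+y b [ 0.5629 -0.0612]
F+y a [ 0.5135 -0.0631]
rs1 [ 0.539  -0.0468]
rs2 [ 0.5417 -0.1699]
hinge [ 0.5939 -0.1063]
pegtop [ 0.5282 -0.2404]
pegbase [ 0.5272 -0.2393]
0.149317866966381 -116.12605063545196
```

Sizes check out: base 250.7 x 119.9 mm, peg radius 149 mm. The near rest is at about (0.4745, -0.108), rack yaw about 1° and the bar about 63° open. Now over to the loose stem.

```bash
python3 -m crank '{"grip":[1,1,1,1,1,1,1,1],"slide":[[13,29,-10],[13,29,-10],[13,29,-10],[13,29,-10],[13,29,-10],[13,29,-10],[13,29,-10],[13,29,-10]],"roll":[3,3,3,3,3,3,3,3]}'
python3 - <<'E'
from h import *
d=shot('wrist','w2'); s=manip.get_state(); print(s['position'],s['ee_rot'])
hsv=cv2.cvtColor(np.ascontiguousarray(d['frame']),cv2.COLOR_RGB2HSV); m=cv2.inRange(hsv,(14,130,70),(32,255,255))
n,l,st,c=cv2.connectedComponentsWithStats(m)
for i in range(1,n):
    if st[i,4]>200:
        p=np.argwhere(l==i)[:,::-1]; W=np.array([onz(d,*q,.014)[:2] for q in p],np.float32)*1000
        print(st[i],cv2.minAreaRect(W))
E
```

```text
clock: 2.85
position: [0.5873, 0.1977, 0.2489]
ee_rot: [0.522, 0.476, 0.524, -0.476]
contact_force: [-0.7, -0.4, -0.2]
width: 0.0853
[0.58688952 0.19552011 0.24988539] [ 0.52217259  0.47549753  0.52326154 -0.47690171]
[ 412   39   87  227 2358] ((718.0865478515625, 263.5595703125), (237.5795440673828, 13.799322128295898), 80.50603485107422)
[ 314  104   21  171 2550] ((585.4256591796875, 216.34828186035156), (20.780200958251953, 183.81484985351562), 5.4765214920043945)
[ 200  129   44   98 1807] ((474.83502197265625, 222.6212615966797), (24.89687728881836, 102.83819580078125), 15.243389129638672)
[ 103  262   73   64 3408] ((379.8825378417969, 81.70256805419922), (96.0164566040039, 68.79377746582031), 47.61558532714844)
```

View pics/w2.png

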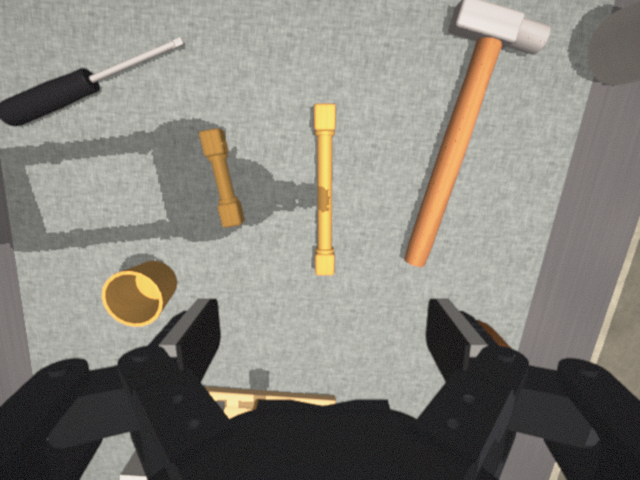

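The wrist view shows the long stem at (325,189), free on both sides, measured 184 x 21 mm at (0.5854, 0.2163) and yaw 5.5°. Descend and grip.

```bash
python3 -m crank '{"grip":[0.8,0.8,0.8,0.8,0.8,0.8,0.8,0.8,0.8,0.3,0,0,0,0,0,0],"slide":[[-0.2,2.4,-4],[-0.2,2.4,-9],[-0.2,2.4,-14],[-0.2,2.4,-18],[-0.2,2.4,-21],[-0.2,2.4,-23.5],[-0.2,2.4,-24.4],[-0.2,2.4,-24.4],[-0.2,2.4,-24.4],[-0.2,2.4,-24.4],[-0.2,2.4,-24.4],[-0.2,2.4,-24.4],[-0.2,2.4,-24.4],[-0.2,2.4,-24.4],[-0.2,2.4,-24.4],[-0.2,2.4,-24.4]],"roll":[0.4,0.4,0.4,0.4,0.4,0.4,0.4,0.4,0.4,0.4,0.4,0.4,0.4,0.4,0.4,0.4]}' 70
```

```text
clock: 4.5
position: [0.5862, 0.2171, 0.0083]
ee_rot: [0.524, 0.476, 0.523, -0.475]
contact_force: [-2.2, -0.2, 5.6]
width: 0.0132
```

The opening reads 13.2 mm against a 16 mm shaft, and there is an upward force, so the pads hold above the axis. I'll regrip a little lower.

```bash
python3 -m crank '{"grip":[0.4,0.4,0.4,0.4,0.4,0,0,0,0,0,0],"slide":[[0,0,0],[0,0,0],[0,0,0],[0,0,-0.3],[0,0,-0.3],[0,0,-0.3],[0,0,-0.3],[0,0,-0.3],[0,0,-0.3],[0,0,-0.3],[0,0,-0.3]],"roll":[0,0,0,0,0,0,0,0,0,0,0]}' 60
python3 -c "
from rig import manip
s=manip.get_state();print(s['position'],s['width'],s['contact_force'],s['moment'])"
```

```text
clock: 5.6
position: [0.5857, 0.217, 0.0043]
ee_rot: [0.523, 0.476, 0.523, -0.475]
contact_force: [-0.6, -0.7, -0.2]
width: 0.0138
[0.58568648 0.2169934  0.0043371 ] 0.013809227205328643 [-0.63743898 -0.65516408 -0.24935268] [-0.01089708  0.03866518 -0.00364863]
```

```bash
python3 -m crank '{"grip":[0,0,0,0,0,0,0,0,0,0,0,0,0,0,0,0],"slide":[[0,0,2],[0,0,5],[0,0,9],[0,0,13],[-2,-6,16],[-3.5,-10,16],[-5,-14.5,16],[-6.5,-19,16],[-8,-23.5,16],[-9.5,-28,16],[-10.5,-31,16],[-11.1,-32.4,16],[-11.1,-32.4,16],[-11.1,-32.4,16],[-11.1,-32.4,16],[-11.1,-32.4,16]],"roll":[0,0,0,0,-1,-2,-3,-4,-4.5,-4.5,-4.5,-4.5,-4.5,-4.5,-4.5,-4.5]}' 90
python3 - <<'E'
from h import *
w=shot('wrist','w3'); t=shot('top','t3'); s_=shot('side','s3'); s=manip.get_state(); print(s['position'],s['width'],s['contact_force'],s['moment'])
c=lambda d,x,y,W,H,k:cv2.resize(d['frame'][y:y+H,x:x+W,::-1],None,fx=k,fy=k,interpolation=cv2.INTER_CUBIC)
cv2.imwrite('pics/m3.png',np.hstack([w['frame'][::,:,::-1][:400,120:520],c(s_,280,190,200,200,2)]))
E
```

```text
clock: 7.2
position: [0.475, -0.106, 0.1642]
ee_rot: [0.505, 0.495, 0.505, -0.495]
contact_force: [0.4, 0.5, -2.4]
width: 0.0126
[ 0.47491613 -0.1063198   0.1642557 ] 0.012862523430450969 [-1.13776141 -1.04032837 -3.01294051] [-0.03141023  0.01339596 -0.01086896]
```

View pics/m3.png

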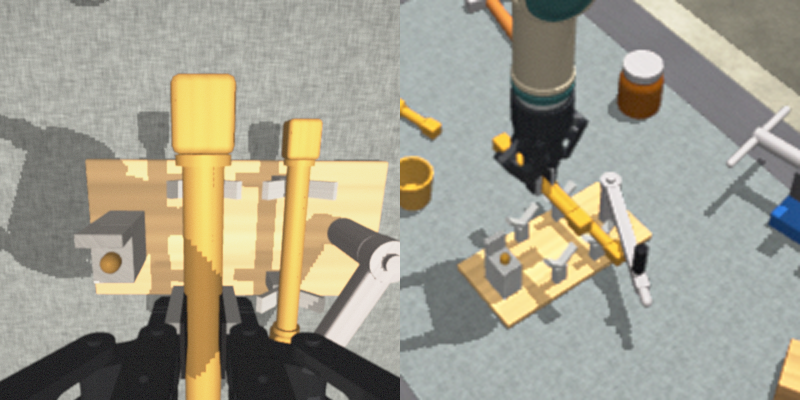

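Run:
```python
from h import *
d=load('w3')
for dz in (-.005,0,.005): print(dz,[proj(d,(.475+sx,-.1063+.091,.174+.011+dz)).round(1).tolist() for sx in (-.011,.011)],[proj(d,(.475+sx,-.1063+.065,.174+dz+.011)).round(1).tolist() for sx in (-.011,.011)])
f=np.ascontiguousarray(d['frame']);m=cv2.inRange(cv2.cvtColor(f,cv2.COLOR_RGB2HSV),(14,130,70),(32,255,255))
for v in (80,100,120,145,170,200,250): u=np.where(m[v,270:380])[0]+270; print(v,u.min(),u.max())
print(np.where(m[:,325])[0].min())
```

```text
-0.005 [[297.5, 75.5], [363.2, 76.8]] [[297.6, 155.6], [359.6, 156.8]]
0 [[296.4, 72.4], [364.9, 73.8]] [[296.6, 156.0], [361.1, 157.2]]
0.005 [[295.3, 69.0], [366.8, 70.5]] [[295.5, 156.3], [362.7, 157.6]]
80 292 354
100 291 354
120 292 354
145 293 353
170 303 343
200 303 343
250 304 342
74
```

Run:
```python
from h import *
d=load('w3'); f=np.ascontiguousarray(d['frame']); cv2.imwrite('pics/c3.png',cv2.resize(f[165:215,260:470,::-1],None,fx=3.8,fy=3.8,interpolation=cv2.INTER_CUBIC))
for v in (180,200): print('stem x', onz(d,323,v,.174)[:2], onz(d,323,120,.18)[:2])
for u,v in ((287,187),(362,187)): print('V',onz(d,u,v,.073)[:2])
```

```text
stem x [ 0.47318155 -0.05021577] [ 0.4727859  -0.02920027]
stem x [ 0.47332283 -0.05780841] [ 0.4727859  -0.02920027]
V [ 0.44939833 -0.06432276]
V [ 0.49963678 -0.06339931]
```

View pics/c3.png

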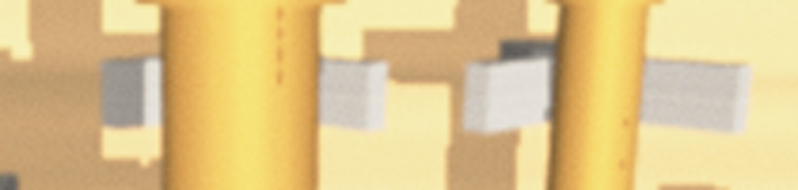

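```bash
python3 -m crank '{"grip":[0,0,0,0,0,0,0,0,0],"slide":[[0.1,0,-4],[0.1,0,-8],[0.1,0,-9.5],[0.1,0,-10.2],[0.1,0,-10.6],[0.1,0,-10.9],[0.1,0,-10.9],[0.1,0,-10.9],[0.1,0,-10.9]],"roll":[0,0,0,0,0,0,0,0,0]}' 90
python3 -c "
from rig import manip
s=manip.get_state();print(s['position'],s['width'],s['contact_force'],s['moment'])"
```

```text
clock: 8.25
position: [0.4762, -0.1072, 0.056]
ee_rot: [0.505, 0.496, 0.504, -0.495]
contact_force: [0.1, 0.3, -2.1]
width: 0.0129
[ 0.47620507 -0.10720561  0.05602484] 0.012861196620128506 [ 0.08082908  0.30305401 -2.07515126] [ 0.0563147   0.01323515 -0.02899609]
```

```bash
python3 -m crank '{"grip":[0,0,0,0,0,0],"slide":[[0,0,-0.15],[0,0,-0.3],[0,0,-0.4],[0,0,-0.4],[0,0,-0.4],[0,0,-0.4]],"roll":[0,0,0,0,0,0]}' 90
python3 -c "
from rig import manip
s=manip.get_state();print(s['position'],s['width'],s['contact_force'],s['moment'])"
```

```text
clock: 8.85
position: [0.4756, -0.1072, 0.0533]
ee_rot: [0.505, 0.496, 0.504, -0.496]
contact_force: [-4.0, 0.3, 13.9]
width: 0.0128
[ 0.47563184 -0.10722801  0.05332224] 0.012801547029710354 [-3.99574147  0.34444923 13.90941279] [ 0.06998907  0.69515924 -0.05128485]
```

Contact comes at exactly the predicted height (TCP 0.0533). Release, rise and look.

```bash
python3 -m crank '{"grip":[0.2,0.35,0.35,0.35,0.35,0.35,0.35,0.35,0.35,0.35],"slide":[[-0.05,0,0.2],[-0.05,0,0.2],[-0.05,0,0.2],[-0.05,0,0.2],[-0.05,0,2],[-0.05,0,5],[-0.05,0,10],[-0.05,0,14],[-0.05,0,17],[-0.05,0,17]],"roll":[0,0,0,0,0,0,0,0,0,0]}' 60
python3 - <<'E'
from h import *
w=shot('wrist','w4'); s_=shot('side','s4'); s=manip.get_state(); print(s['position'],s['width'])
c=lambda d,x,y,W,H,k:cv2.resize(d['frame'][y:y+H,x:x+W,::-1],None,fx=k,fy=k,interpolation=cv2.INTER_CUBIC)
cv2.imwrite('pics/m4.png',np.hstack([w['frame'][::,:,::-1][:400,120:520],c(s_,290,230,133,133,3)[:400,:400] if 0 else cv2.resize(c(s_,290,230,133,133,3),(400,400))]))
E
```

```text
clock: 9.85
position: [0.478, -0.108, 0.2257]
ee_rot: [0.507, 0.497, 0.501, -0.494]
contact_force: [0.9, -0.5, 0.1]
width: 0.0299
[ 0.47521937 -0.1070038   0.22138024] 0.029940045362430553
```

View pics/m4.png

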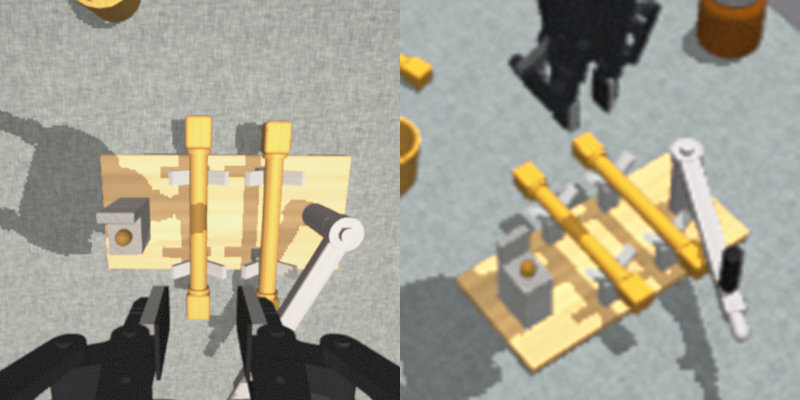

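Both stems lie parallel in their rests: near stem from (198,116) to (199,320) in the left panel, far stem beside it. The bar has not moved. I'll check the catch-block extent, the seated position and the arc waypoints.

Run:
```python
from h import *
d=load('w4'); S=load('s4')
for u,v in ((270,200),(262,255),(217,215),(217,222)): print('blk',[onz(d,u,v,z)[:2].round(3).tolist() for z in (.08,.1)])
k=400/133
print('plate top corner tri',tri(d,(220,217),S,(290+500/k,230+233/k)), tri(d,(270,198),S,(290+527/k,230+222/k)))
for u,v in ((120+199,150),(120+199,290),(120+275,155),(120+269,290)): print('shaft',onz(d,u,v,.063)[:2].round(4))
for u,v in ((320,116),(397,122)): print('+y end z.074',onz(d,u,v,.074)[:2].round(4))
h=np.array([.594,-.1065]); c0=np.array([.475,-.1075])
for a in (-116,-124,-132,-140,-148,-156,-164,-172,-176,-179,-181,-183):
    p=h+.15*np.array([np.cos(np.radians(a)),np.sin(np.radians(a))]); print(a,p.round(4),'slide',((p-c0)*100).round(1),'roll',a+90-1)
```

```text
blk [[0.434, -0.084], [0.437, -0.081]]
blk [[0.426, -0.132], [0.429, -0.126]]
blk [[0.389, -0.097], [0.395, -0.093]]
blk [[0.389, -0.103], [0.395, -0.099]]
plate top corner tri (array([ 0.51967637, -0.20526688,  0.20854333]), np.float64(0.3218088587050396)) (array([ 0.54593156, -0.20212067,  0.19271684]), np.float64(0.33341679608462443))
shaft [ 0.4744 -0.0431]
shaft [ 0.4762 -0.1716]
shaft [ 0.5394 -0.0462]
shaft [ 0.5429 -0.1707]
+y end z.074 [ 0.4748 -0.0168]
+y end z.074 [ 0.5368 -0.0202]
-116 [ 0.5282 -0.2413] slide [  5.3 -13.4] roll -27
-124 [ 0.5101 -0.2309] slide [  3.5 -12.3] roll -35
-132 [ 0.4936 -0.218 ] slide [  1.9 -11. ] roll -43
-140 [ 0.4791 -0.2029] slide [ 0.4 -9.5] roll -51
-148 [ 0.4668 -0.186 ] slide [-0.8 -7.8] roll -59
-156 [ 0.457  -0.1675] slide [-1.8 -6. ] roll -67
-164 [ 0.4498 -0.1478] slide [-2.5 -4. ] roll -75
-172 [ 0.4455 -0.1274] slide [-3. -2.] roll -83
-176 [ 0.4444 -0.117 ] slide [-3.1 -0.9] roll -87
-179 [ 0.444  -0.1091] slide [-3.1 -0.2] roll -90
-181 [ 0.444  -0.1039] slide [-3.1  0.4] roll -92
-183 [ 0.4442 -0.0986] slide [-3.1  0.9] roll -94
```

```bash
python3 -c "
from h import *
d=load('w4');S=load('s4');k=400/133
for a,b in (((220,217),(500,233)),((270,198),(527,222)),((243,237),(528,268))): print(tri(d,a,S,(290+(b[0]-400)/k,230+b[1]/k)))"
python3 -m crank '{"grip":[0.5,0.5,0.5,0.5,0.5,0.5,0.5,0.5,0.5,0.5,0.5,0.5,0.5],"slide":[[2,-5,0],[4,-9,0],[5.3,-13.4,0],[5.3,-13.4,0],[5.3,-13.4,-2],[5.3,-13.4,-4],[5.3,-13.4,-6],[5.3,-13.4,-8],[5.3,-13.4,-9.5],[5.3,-13.4,-10.5],[5.3,-13.4,-10.9],[5.3,-13.4,-10.9],[5.3,-13.4,-10.9]],"roll":[-8,-16,-24,-27,-27,-27,-27,-27,-27,-27,-27,-27,-27]}' 30
python3 -c "
from h import *
s=manip.get_state();print(s['position'],s['contact_force'])
w=shot('wrist','w5');cv2.imwrite('pics/w5c.png',w['frame'][100:,100:540,::-1])"
```

```text
(array([ 0.40066614, -0.09297362,  0.10997261]), np.float64(0.0007755704819688244))
(array([ 0.43593471, -0.08174372,  0.08670739]), np.float64(0.0019158929264126937))
(array([ 0.41109031, -0.11730694,  0.0783874 ]), np.float64(0.002869797398389864))
clock: 11.25
position: [0.5285, -0.2412, 0.1126]
ee_rot: [0.375, 0.6, 0.374, -0.6]
contact_force: [0.2, -0.2, 1.4]
width: 0.0428
[ 0.52852871 -0.24118962  0.11262677] [ 0.23270251 -0.19563776  1.35388106]
```

View pics/w5c.png

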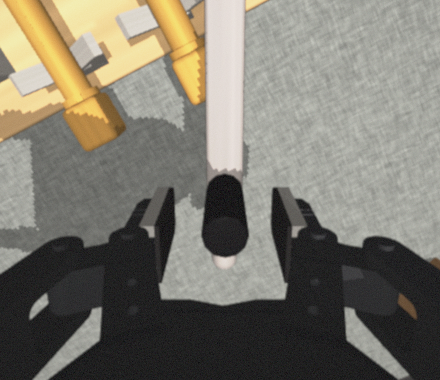

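The picture shows the peg at (225,215), midway between the pads. I'll close loosely around it and follow the arc.

```bash
python3 -m crank '{"grip":[0.28,0.28,0.28,0.28,0.28,0.28,0.28,0.28,0.28,0.28,0.28,0.28,0.28,0.28,0.28],"slide":[[0,0,0],[0,0,0],[-0.9,0.5,0],[-1.8,1.1,0],[-2.6,1.7,0],[-3.4,2.4,0],[-4.2,3.1,0],[-4.9,3.9,0],[-5.5,4.7,0],[-6.1,5.6,0],[-6.6,6.5,0],[-7.1,7.4,0],[-7.5,8.4,0],[-7.8,9.4,0],[-7.8,9.4,0]],"roll":[0,0,-4,-8,-12,-16,-20,-24,-28,-32,-36,-40,-44,-48,-48]}' 30
python3 -c "
from rig import manip
s=manip.get_state();print(s['position'],s['contact_force'])"
```

```text
clock: 12.8
position: [0.4496, -0.1461, 0.1127]
ee_rot: [-0.099, -0.7, -0.099, 0.7]
contact_force: [-0.3, -0.4, -0.6]
width: 0.0238
[ 0.44961853 -0.14606952  0.11266949] [-0.27266712 -0.43172467 -0.59737451]
```

```bash
python3 -m crank '{"grip":[0.28,0.28,0.28,0.28,0.28,0.28,0.28,0.28,0.28,0.28,0.28,0.28],"slide":[[-0.2,1,0],[-0.5,2,0],[-0.5,2.4,0],[-0.6,2.8,0],[-0.6,3.2,0],[-0.6,3.6,0],[-0.6,3.9,0],[-0.6,4.1,0],[-0.6,4.3,0],[-0.6,4.5,0],[-0.6,4.5,0],[-0.6,4.5,0]],"roll":[-4,-8,-10,-11,-12,-13,-15,-15,-15,-15,-15,-15]}' 30
python3 - <<'E'
from h import *
s=manip.get_state();print(s['position'],s['contact_force'])
w=shot('wrist','w6');cv2.imwrite('pics/w6c.png',w['frame'][60:,60:560,::-1])
E
```

```text
clock: 14.0
position: [0.4444, -0.1047, 0.1124]
ee_rot: [0.009, 0.707, 0.005, -0.707]
contact_force: [-1.5, -8.8, -1.9]
width: 0.0238
[ 0.44441473 -0.10474841  0.11243252] [-1.53656456 -8.84790814 -1.86024014]
```

View pics/w6c.png

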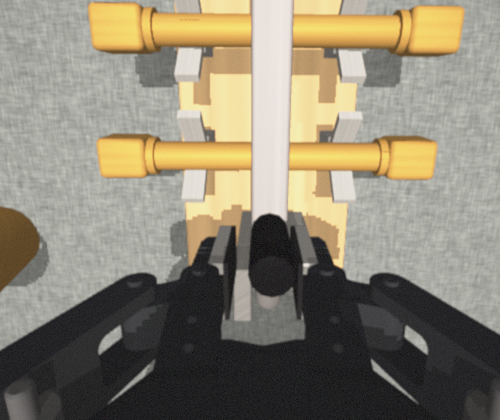

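The bar lies along the centre line over both stems and the peg position agrees with shut. I'll push a little more to tell the stop from the pin.

```bash
python3 -m crank '{"grip":[0.28,0.28,0.28,0.28,0.28],"slide":[[0,0.2,0],[0,0.4,0],[0,0.5,0],[0,0.5,0],[0,0.5,0]],"roll":[0,0,0,0,0]}' 30
```

```text
clock: 14.55
position: [0.4444, -0.1045, 0.1124]
ee_rot: [-0.013, -0.707, -0.003, 0.707]
contact_force: [-3.4, -23.2, -4.8]
width: 0.0238
```

It is a hard stop: 23 N for 0.2 mm. Back off, open, rise and verify.

```bash
python3 -m crank '{"grip":[0.28,0.45,0.45,0.45,0.45,0.45,0.45,0.45,0.45,0.45,0.45],"slide":[[0,-0.4,0],[0,-0.7,0],[0,-0.7,0],[0,-0.7,0],[0,-0.7,2],[0,-0.7,5],[0,-0.7,9],[0,-0.7,13],[0,-0.7,16],[0,-0.7,16],[0,-0.7,16]],"roll":[0,0,0,0,0,0,0,0,0,0,0]}' 30
python3 - <<'E'
from h import *
w=shot('wrist','w7');t=shot('top','t7');s=shot('side','s7')
c=lambda d,x,y,W,H,k:cv2.resize(d['frame'][y:y+H,x:x+W,::-1],(k*W,k*H),interpolation=cv2.INTER_CUBIC)
cv2.imwrite('pics/m7.png',np.hstack([w['frame'][:400,120:520,::-1],c(s,300,240,100,100,4)]))
st=manip.get_state();print(st['position'],st['contact_force'],st['width'])
E
```

```text
clock: 15.65
position: [0.4443, -0.1035, 0.2727]
ee_rot: [0.006, 0.707, 0.006, -0.707]
contact_force: [0.1, -0.2, -0.3]
width: 0.038
[ 0.44329328 -0.10341358  0.2708399 ] [ 0.02562322 -1.0359548   0.10115351] 0.03842797047836351
```

View pics/m7.png

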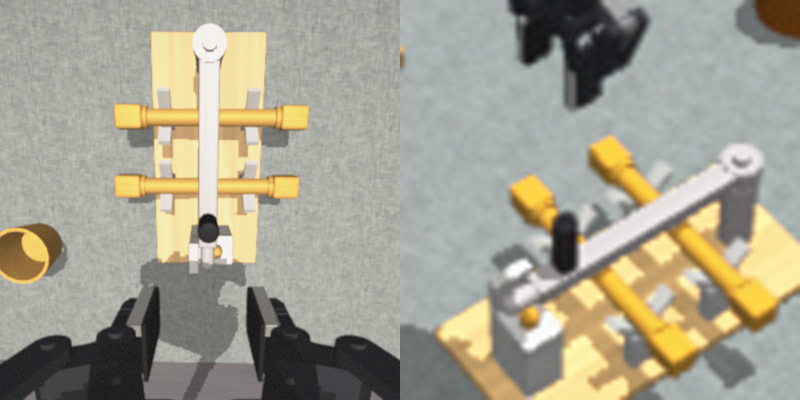

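Run:
```python
from h import *
d=load('w7')
for n,a,b,z in (('near',(235,186),(419,186),.063),('far',(235,116),(428,117),.063),('hinge-pegtop',(329,42),(328,222),.1)):
    A=onz(d,*a,z)[:2];B=onz(d,*b,.142 if n[0]=='h' else z)[:2]; v=B-A
    print(n,A.round(4),B.round(4),((A+B)/2).round(4),np.linalg.norm(v).round(4),np.degrees(np.arctan2(v[1],v[0])).round(2))
A=[onz(d,*p,.015)[:2] for p in ((271,32),(386,32),(378,262),(277,262))]
print('base',cv2.minAreaRect((np.array(A)*1000).astype(np.float32)))
manip.sign_off()
```

```text
near [ 0.4725 -0.0148] [ 0.4757 -0.2003] [ 0.4741 -0.1076] 0.1856 -88.99
far [ 0.539  -0.0181] [ 0.5414 -0.2029] [ 0.5402 -0.1105] 0.1848 -89.27
hinge-pegtop [ 0.5941 -0.1062] [ 0.4537 -0.1078] [ 0.5239 -0.107 ] 0.1404 -179.34
base ((501.50146484375, -108.60140991210938), (248.2987823486328, 122.88085174560547), 1.005775809288025)
the job is handed in; nothing more can be done
```

The loose long stem is in the empty V rests and the keeper bar is shut in its catch. I handed the job in at about 16 s; the interface gives no verdict.

**What I did:** I gripped the stem at its middle, regripping once because the first hold was too high on the shaft. I lowered it into the near rests, where contact came at the predicted height. Then I swung the bar shut by its peg until it met a hard stop (23 N for 0.2 mm of travel), backed off and rose clear.

**Last checks that agreed:**
- **Near stem:** its middle is at (0.474, -0.108) m, against a target of about (0.4745, -0.108). It lies about 90° to the bar, in line with the rests.
- **Racked stem:** it has not moved beyond measuring error, with its middle at (0.540, -0.110) m.
- **Bar:** it points at -179.3°, against about -179° for the rack's own axis. The side view shows its nose past the pin and against the plate.
- **Gripper:** it is clear, touching nothing, and no bystander was touched.

**Checks that disagreed:**
- The grip opening read about 13 mm on a 16 mm shaft, though the hold was firm.
- The hinge-to-peg distance in the last view came out at 140 mm instead of 150, most likely because I picked the side of the peg rather than its top; this barely affects the angle.
- The middle of the base measured about 6 mm off the origin implied by the rests and hinge. I aimed at the V rests themselves.
- I checked the bystanders only by eye, not by measurement.

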